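Hang the model spaceplane over its levitating stand

TASK

Wake the levitating display stand first: twist its copper spring-return knob clockwise all the way to its stop and let go so that it springs back. Then pick up the model spaceplane, lift it over the valve amplifier without bumping anything, and bring it to the stand's round pad. Finish while still holding it there: upright, centred, wings in line with the two white bars, its foot hovering about 15 mm above the pad and never touching the stand; leave the clock, lamp and remote where they are.

Things in the scene. Friction and masses are not known exactly. Their poses are not given: they have to be found in the camera images.
- stand: Levitating display stand: fixed low box, dark wood with a black top, 260 x 110 x 36 mm (long along its x). Origin: centre of its underside, on the table. The copper knob is near its -x end (75 mm from the origin), the round pad near its +x end (75 mm from the origin).
- pad (a point): Centre of the top face of the stand's round steel pad (72 mm across, blue glowing rim, top 40 mm above the table). z up; two white bars on the pad, end to end through its centre, lie along the y axis, which is the direction the wings must take (either way round).
- knob_grip (a point): On the knob's vertical axis, 68 mm above the table: the height to pinch. Does not turn with the knob; axes as the stand. The knob is a copper bar 44 mm long and 12 mm wide, its top 14 mm above this point, on a 44 mm disc whose top is 24 mm below it. At rest the bar lies along x here.
- knob (a joint): Angle of the knob in rad: 0 at rest, grows as it turns clockwise seen from above, hard stop at 1.05. A spring (0.06 N m/rad) returns it to 0 when let go.
- ship: Loose model spaceplane standing nose up on a round black foot (52 mm across, 12 mm thick); 140 mm tall, about 160 g. Origin: centre of the foot's underside, z to the nose. Orange-edged white delta wings spread along y, 94 mm span, 18 to 70 mm above the origin; black tail fin on the +x side, 16 to 44 mm up, reaching 33 mm out.
- ship_grip (a point): Where to grip the spaceplane: on its axis 92 mm above the foot's underside, above the wings (axes as ship). The white fuselage is 24 mm thick along x and 30 mm wide along y, flat-sided up to 20 mm above this point, then a round nose up to 48 mm above it. Pinch the 24 mm (fingers closing along x).
- amp: Valve headphone amplifier, fixed, between spaceplane and stand: black box 300 mm (x) x 100 mm (y), top 50 mm above the table; on top two glass valves on its centre line (x = -30 and +40 mm) up to 106 mm and a transformer cover (x = 80 to 136 mm) up to 80 mm. Origin: centre of its underside.
- clock: Loose wooden cube clock, 65 mm, a bystander. Origin: centre of its underside.
- lamp: Loose pale cyan moon globe lamp, 96 mm across on a small round wooden base, 108 mm tall, a bystander. Origin: centre of its underside.
- remote: Loose black remote control lying flat, 46 (x) x 160 (y) x 19 mm, a bystander. Origin: centre of its underside.
There are look-alikes about, which are no part of the job. What is shaped like the ship but yellow is not meant.

How it is judged:
By the outcome, as a careful person would: the job done as asked, in the order asked, and still so for the second after the job is handed in, while the arm keeps its last pose, push and grip.
It also fails if it takes over 64 s, if anything falls off the work surface, if the arm or the gripper's body presses on something with over 40 N, if the wrist force passes 120 N, or if a joint passes its speed limit or range.

ROBOT

A 7-joint arm with a two-finger parallel gripper is mounted at the origin on the work surface. World frame = base frame: x ahead of the robot, y to its left, z up, the work surface at z = 0. Lengths are in m, angles in degrees, forces in N, time in s.
With the tool pointing down it reaches from about 0.425 to 0.95 m from the base axis. Payload 4.7 kg.
Tool frame: the origin (TCP) lies midway between the tips of the shut fingers; the grasp point (between the pads) lies 19 mm behind it (arm.pinch_z is the z of the grasp point in the tool frame, in m); z points along the fingers, x is the direction in which the jaws open and shut, and the axes are right-handed (so a half turn about z gives the same grasp; the last joint's range is limited). The gripper opens to 85 mm and grips with 20 to 120 N. Pads are 22 mm wide; open, the fingers measure 114 mm over their backs; the gripper's body (76 mm by 85 mm) begins 54 mm behind the grasp point. The pads swing forward as they close: fully open they stand 13 mm farther back than shut.
Start: joints at [-76.312, 26.849, -2.785, 87.806, 1.381, 65.374, -4.715], TCP at [0.179, 0.651, 0.209] pointing down, gripper open.
Joint ranges: [-148.3, 148.3], [-19.14, 114.17], [-79.39, 73.82], [5.75, 140.21], [-59.74, 239.74], [12.07, 113.84], [-152.46, 152.46]. Speed limits (degrees/s): [147.25, 147.25, 180, 180, 180, 180, 180].

INTERFACE

Orientations are given as [roll, pitch, yaw] about the fixed x, y, z axes, in that order (R = Rz(yaw) Ry(pitch) Rx(roll)).
In Python, from bench import arm gives the robot as it stands.
- The arm moves only by the tool play_rows, never from a script. Its arguments are lists of equal length, an entry for each row: "angular": the turn, a rotation vector about the tool's x, y, z in degrees, a list of three; "slide": the shift along the tool's x, y, z in mm, a list of three; "gripper": the closure in counts, from 0 (fully open) to 255 (shut). In form: {"angular": [[rx, ry, rz], ...], "slide": [[x, y, z], ...], "gripper": [gripper, ...]}. A call has 1 to 20 rows; each row shifts and turns the commanded pose from where the row before left it, along the tool's axes as they then stand; what a row does not reach is not made up. A row lasts 1/12 s, in which the tool goes at most 41.7 mm and 7.16 degrees, less where a joint would pass 70% of its speed; a pose out of reach is approached as far as the arm can. A call with a gripper value outside its range is refused whole. The fingers move at their own pace and stop on an object; the grip force is fixed at half the most. Time passes only in rows, so rows that do not move let the fingers close. It gives the time, the measured TCP pose, the force and the opening at its end, in the units of the state.
- arm.read_state(): the state, without advancing time (a new reading comes with each control period).
- arm.read_camera(name): name is "side" or "top"; returns the picture (384x512x3 uint8, red, green, blue); there is no depth.
- arm.camera_model(name): a dict with "intrinsics" (3x3 intrinsics, pixels), "world_from_camera" (4x4, takes a point from camera to world coordinates). Camera axes: x right, y down, z forward; pixel columns grow to the right and rows downward; lengths in m; the calibration is good to about 2 mm. A picture is of the moment at which its call begins. camera_model takes no time and is no camera call.
- arm.sign_off(): hands the job in, once; it reports no verdict.
The state is a dict: "time_s": time; "qpos": joint angles; "dq": joint speeds; "effort": joint torques, N m; "tool_pos": TCP position; "tcp_rot": TCP orientation; "force": force on the tool from outside, world axes, zero at the start; "moment": the same for the moment, N m; "grip_width": opening from 0.0 (shut) to 1.0 (fully open).
Only numpy, scipy, OpenCV 4.12 (cv2) and the standard library are available. Lean on these libraries where they do the work, as an engineer would, in place of code of your own. Each camera call takes 0.05 s, during which the arm holds its last target.

## Working session

There is one attempt and no reset: what is moved stays moved. The work goes in short steps, Python scripts to look and compute and a tool call to move; the robot and the scene stay as the last step left them, time stands still between calls to the robot, and variables do not carry over. Pictures are saved under pics/ and viewed, and the job is handed in when it is done.

Besides the shell and the picture viewer there is one more tool, called after "Request:" as name(argument=value, ...), one argument or row to a line, values as JSON. play_rows: Moves the arm, as the interface text tells. Its arguments: {"type":"object","properties":{"angular":{"type":"array"},"slide":{"type":"array"},"gripper":{"type":"array"}},"required":["angular","slide","gripper"]}

```bash
ls; mkdir -p pics; python3 - <<'E'
from bench import arm
import cv2
for n in("side","top"):
    im=arm.read_camera(n); cv2.imwrite(f"pics/{n}0.png",im[:,:,::-1])
    m=arm.camera_model(n); print(n,m)
print(arm.read_state(), arm.pinch_z)
E
```

```text
pics
side {'intrinsics': array([[350.27804566,   0.        , 252.47267901],
       [  0.        , 350.27804566, 188.37442039],
       [  0.        ,   0.        ,   1.        ]]), 'world_from_camera': array([[ 0.87616412, -0.2386041 ,  0.41881323,  0.12718857],
       [-0.48198274, -0.44340797,  0.75569968, -0.89108095],
       [ 0.00539208, -0.86397769, -0.50350121,  0.65799447],
       [ 0.        ,  0.        ,  0.        ,  1.        ]])}
top {'intrinsics': array([[412.91427957,   0.        , 253.89443225],
       [  0.        , 412.91427957, 191.5659534 ],
       [  0.        ,   0.        ,   1.        ]]), 'world_from_camera': array([[ 0.02382729, -0.99300917,  0.11560727,  0.45645636],
       [-0.99951475, -0.02134191,  0.02268905, -0.01376904],
       [-0.02006315, -0.11609179, -0.99303583,  1.3347235 ],
       [ 0.        ,  0.        ,  0.        ,  1.        ]])}
{'time_s': 0.1, 'qpos': array([-76.31168559,  26.89077473,  -2.78223545,  87.86420487,
         1.38024524,  65.37528187,  -4.71358493]), 'dq': array([ 0.0236387 , -0.08375757, -0.04408519, -0.28887933,  0.08374801,
       -0.06309974,  0.07850974]), 'effort': array([ 4.63666890e-05, -5.11511958e+01, -4.73943225e-02, -2.38388944e+01,
        1.07432791e-02,  4.35630907e-03, -2.57805851e-05]), 'tool_pos': array([0.17847852, 0.65041727, 0.20780852]), 'tcp_rot': array([1.79996303e+02, 9.66745377e-02, 7.46572132e+01]), 'force': array([0.62748152, 0.38316079, 0.36716824]), 'moment': array([-0.04017125, -0.01967673, -0.01999078]), 'grip_width': 1.00270953648537} -0.0187
```

View pics/side0.png

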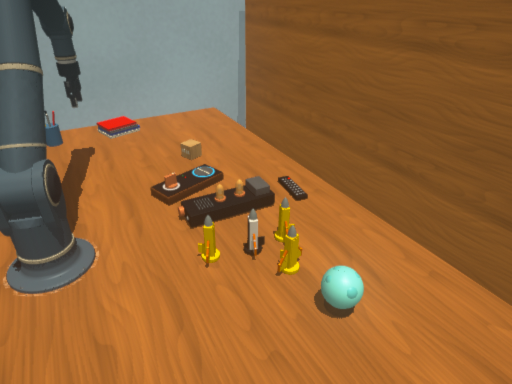

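View pics/top0.png

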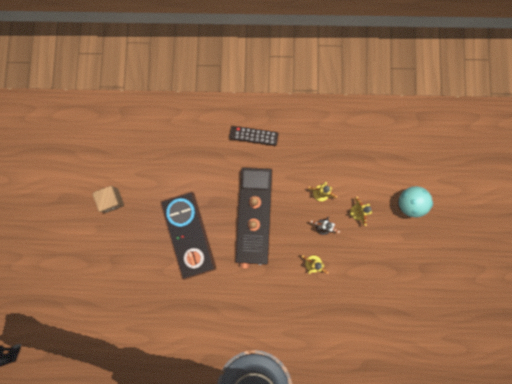

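The top view shows the stand at about (188,235), with the pad at (180,212) and the knob at (193,258). The amp is at (254,215), and the white ship at (325,226) stands among three yellow ones. I'll zoom in on these.

```bash
python3 - <<'E'
import cv2
t=cv2.imread("pics/top0.png"); s=cv2.imread("pics/side0.png")
cv2.imwrite("pics/t1.png",cv2.resize(t[180:285,155:275],None,fx=5,fy=5,interpolation=cv2.INTER_CUBIC))
cv2.imwrite("pics/t2.png",cv2.resize(t[170:285,290:390],None,fx=5,fy=5,interpolation=cv2.INTER_CUBIC))
cv2.imwrite("pics/s1.png",cv2.resize(s[155:285,145:310],None,fx=4.5,fy=4.5,interpolation=cv2.INTER_CUBIC))
E
```

```text
(no output)
```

View pics/t1.png

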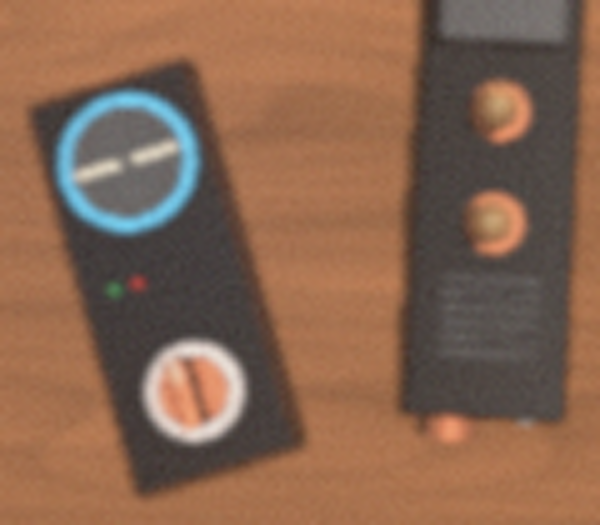

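View pics/t2.png

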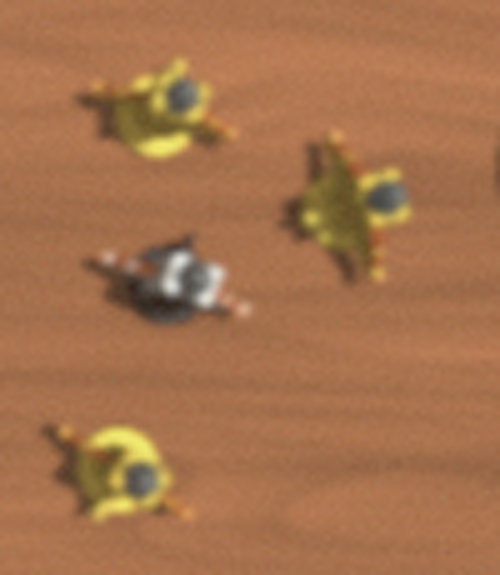

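View pics/s1.png

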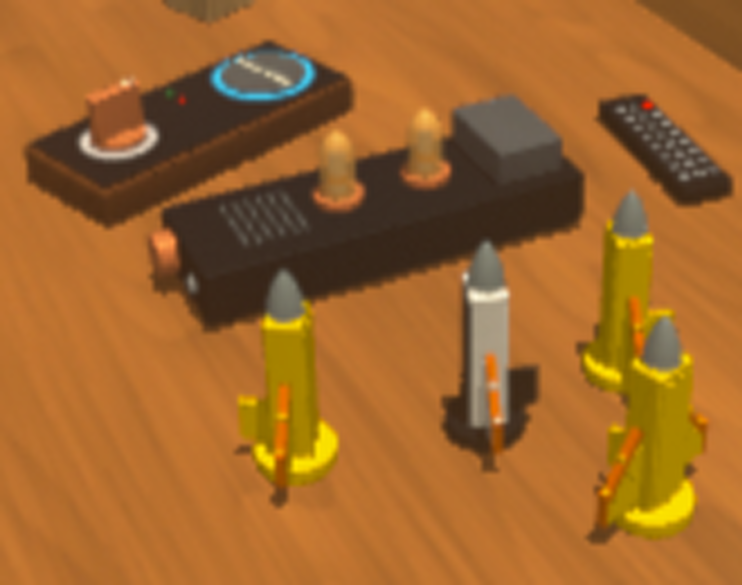

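```bash
cat > h.py <<'E'
import numpy as np
from bench import arm
from scipy.optimize import least_squares
C={n:arm.camera_model(n) for n in("side","top")}
def proj(n,P):
    M=np.linalg.inv(C[n]["world_from_camera"]); P=np.atleast_2d(P)
    p=(M[:3,:3]@P.T).T+M[:3,3]; q=(C[n]["intrinsics"]@p.T).T
    return q[:,:2]/q[:,2:]
def ray(n,uv,z):
    T=C[n]["world_from_camera"]; d=T[:3,:3]@np.linalg.inv(C[n]["intrinsics"])@[uv[0],uv[1],1]
    return T[:3,3]+d*(z-T[2,3])/d[2]
def place(p,L):
    c,s=np.cos(p[2]),np.sin(p[2]); L=np.atleast_2d(L)
    return np.c_[p[0]+c*L[:,0]-s*L[:,1],p[1]+s*L[:,0]+c*L[:,1],L[:,2]]
def fit(obs,p0):
    # obs: list of (cam, local xyz mm, uv)
    f=lambda p:np.concatenate([(proj(n,place(p,np.array(l)/1e3))[0]-uv) for n,l,uv in obs])
    r=least_squares(f,p0); return r.x,r.fun.reshape(-1,2)
E
cat > m1.py <<'E'
from h import *
np.set_printoptions(precision=4,suppress=True)
T=lambda u,v,o=(155,180):np.array([(u+.5)/5-.5+o[0],(v+.5)/5-.5+o[1]])
S=lambda u,v:np.array([(u+.5)/4.5-.5+145,(v+.5)/4.5-.5+155])
for nm,obs,p0 in [
 ("stand",[("top",(130,55,36),T(33,107)),("top",(130,-55,36),T(187,60)),("top",(-130,-55,36),T(303,440)),("top",(-130,55,36),T(140,493)),("top",(75,0,40),T(127,162)),("top",(-75,0,44),T(195,391)),
   ("side",(75,0,40),S(263,75)),("side",(-75,0,44),S(119,139))],(.4,.2,.2)),
 ("amp",[("top",(-150,50,50),T(402,412)),("top",(-150,-50,50),T(564,420)),("top",(-30,0,106),T(492,222)),("top",(40,0,106),T(500,108)),("side",(-30,0,106),S(336,132)),("side",(40,0,106),S(425,110))],(.45,0,0)),
 ("ship",[("top",(0,0,138),T(198,276,(290,170))),("side",(0,0,140),S(486,243)),("top",(0,47,20),T(107,257,(290,170))),("top",(0,-47,20),T(246,310,(290,170))),("side",(0,-47,20),S(498,450))],(.45,-.2,0)),
]:
    p,r=fit(obs,p0); print(nm,p,np.degrees(p[2])); print(r)
a=[ray("top",T(75,178),.04),ray("top",T(179,147),.04)];d=a[0]-a[1];print("bar yaw-90",np.degrees(np.arctan2(d[1],d[0]))-90,np.linalg.norm(d),(a[0]+a[1])/2)
a=[ray("top",T(107,257,(290,170)),.02),ray("top",T(246,310,(290,170)),.02)];d=a[0]-a[1];print("wing yaw",np.degrees(np.arctan2(d[1],d[0]))-90,np.linalg.norm(d),(a[0]+a[1])/2)
E
python3 m1.py
```

```text
stand [0.4681 0.2208 0.3298] 18.89703328835263
[[-1.715  -0.7048]
 [ 0.606  -1.748 ]
 [ 1.1746  1.4618]
 [-0.0988  1.6612]
 [ 0.6661 -0.5306]
 [ 0.388  -0.3391]
 [-0.173  -0.6803]
 [-0.4959 -1.6794]]
amp [ 0.5344  0.0127 -0.0385] -2.2073205650962158
[[ 0.01    0.1136]
 [ 0.0938  0.6064]
 [ 0.283  -0.6459]
 [ 0.1459 -1.2684]
 [-0.7787 -0.0614]
 [-0.6371  0.2026]]
ship [ 0.5049 -0.2088 -0.3292] -18.86022782599085
[[ 1.1117 -0.2556]
 [-0.3995  0.344 ]
 [-0.8447 -0.2133]
 [-0.4812 -0.5333]
 [-0.3177  0.4935]]
bar yaw-90 17.946733667322945 0.06821157499503777 [0.5371 0.2471 0.04  ]
wing yaw -19.68874702032072 0.09324125001919685 [ 0.5038 -0.2109  0.02  ]
```

```bash
cat > m2.py <<'E'
from h import *
import cv2
np.set_printoptions(precision=4,suppress=True)
out={}
for n,box in (("top",(155,180,275,285)),("side",(145,155,240,215))):
    im=cv2.imread(f"pics/{n}0.png").astype(float); x0,y0,x1,y1=box
    c=im[y0:y1,x0:x1]; c=cv2.resize(c,None,fx=8,fy=8,interpolation=cv2.INTER_CUBIC)
    b,g,r=c[...,0],c[...,1],c[...,2]
    m=((b-r>60)).astype(np.uint8)
    k,_=cv2.findContours(m,cv2.RETR_EXTERNAL,cv2.CHAIN_APPROX_NONE); k=max(k,key=cv2.contourArea)
    e=cv2.fitEllipse(k); pad=(np.array(e[0])+.5)/8-.5+[x0,y0]
    m=((np.minimum(b,np.minimum(g,r))>140)&(abs(r-b)<70)).astype(np.uint8)
    ks,_=cv2.findContours(m,cv2.RETR_EXTERNAL,cv2.CHAIN_APPROX_NONE)
    ks=[q for q in ks if len(q)>60]
    for q in ks:
        e2=cv2.fitEllipse(q); print(n,"white",(np.array(e2[0])+.5)/8-.5+[x0,y0],np.array(e2[1])/8,cv2.contourArea(q)/64)
        if n=="top" and min(e2[1])/8>14: kn=(np.array(e2[0])+.5)/8-.5+[x0,y0]
    P=ray(n,pad,.04); print(n,"pad",pad,P,np.array(e[1])/8)
    if n=="top":
        K=ray(n,kn,.044); d=P-K; print("knob",K,"dist",np.hypot(*d[:2]),"yaw",np.degrees(np.arctan2(d[1],d[0])))
# ship triangulate nose: best top pixel
E
python3 m2.py
```

```text
top white [193.4694 257.7589] [19.768  20.0069] 310.484375
top white [173.5479 213.7448] [ 3.0206 12.1991] 26.5546875
top white [185.735 209.924] [ 3.0162 11.9641] 26.546875
top pad [180.0577 211.97  ] [0.5375 0.2469 0.04  ] [27.7794 28.4862]
knob [0.3962 0.198  0.044 ] dist 0.14945819380224468 yaw 19.081419311991116
side white [170.8546 185.4768] [ 7.3527 15.6642] 24.6640625
side pad [203.0661 171.2846] [0.5376 0.2394 0.04  ] [10.3109 21.4824]
```

Request:
play_rows(
  angular=[
    [0,0,-6.8],
    [0,0,-6.8],
    [0,0,-6.8],
    [0,0,-6.8],
    [0,0,-6.8],
    [0,0,0],
  ],
  slide=[
    [0,0,0],
    [0,0,0],
    [0,0,0],
    [0,0,0],
    [0,0,0],
    [0,0,0],
  ],
  gripper=[0,0,0,0,0,0],
)

```text
time_s: 0.6
tool_pos: [0.1786, 0.6506, 0.2081]
tcp_rot: [-179.9, 0.0, 108.8]
force: [0.6, -0.1, -0.6]
grip_width: 1.002
```

Request:
play_rows(
  angular=[
    [0,0,0],
    [0,0,0],
    [0,0,0],
    [0,0,0],
    [0,0,0],
    [0,0,0],
    [0,0,0],
    [0,0,0],
    [0,0,0],
    [0,0,0],
    [0,0,0],
    [0,0,0],
    [0,0,0],
    [0,0,0],
    [0,0,0],
    [0,0,0],
    [0,0,0],
    [0,0,0],
    [0,0,0],
    [0,0,0],
  ],
  slide=[
    [-10,1,0],
    [-20,2,0],
    [-28,3,0],
    [-28,3,0],
    [-28,3,0],
    [-28,3,0],
    [-28,3,0],
    [-28,3,0],
    [-28,3,0],
    [-28,3,0],
    [-28,3,0],
    [-28,3,0],
    [-28,3,0],
    [-28,3,0],
    [-28,3,0],
    [-28,4,0],
    [-28,4,0],
    [-28,4,0],
    [-18,2,0],
    [-6,2,0],
  ],
  gripper=[0,0,0,0,0,0,0,0,0,0,0,0,0,0,0,0,0,0,0,0],
)

```text
time_s: 2.27
tool_pos: [0.3947, 0.1901, 0.2087]
tcp_rot: [-180.0, 0.0, 108.2]
force: [-0.3, -1.1, 0.4]
grip_width: 1.0
```

```bash
python3 - <<'E'
from bench import arm
import cv2
for n,b in (("top",(150,180,250,280)),("side",(120,90,250,210))):
    im=arm.read_camera(n)[:,:,::-1]; x0,y0,x1,y1=b
    cv2.imwrite(f"pics/{n}1.png",cv2.resize(im[y0:y1,x0:x1],None,fx=4,fy=4,interpolation=cv2.INTER_CUBIC))
s=arm.read_state()
for k in("time_s","tool_pos","tcp_rot","force","qpos"):print(k,s[k])
E
```

```text
time_s 2.3667
tool_pos [0.39428955 0.19291612 0.20874646]
tcp_rot [ 1.79990035e+02 -2.21415961e-02  1.08406016e+02]
force [-0.32283993 -0.07664534  0.38256149]
qpos [-35.3392549    4.44738886   4.00537091 118.37676417  -0.39234241
  57.17260768  77.27272178]
```

View pics/top1.png

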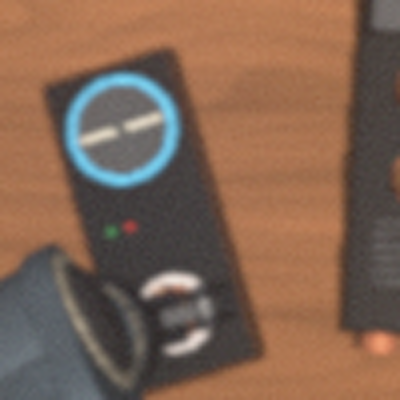

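View pics/side1.png

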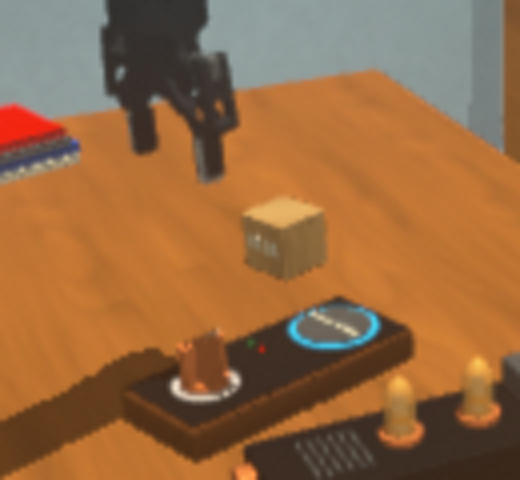

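Request:
play_rows(
  angular=[
    [0,0,-0.5],
    [0,0,0],
    [0,0,0],
    [0,0,0],
    [0,0,0],
    [0,0,0],
    [0,0,0],
    [0,0,0],
    [0,0,0],
    [0,0,0],
    [0,0,0],
    [0,0,0],
  ],
  slide=[
    [2,2,0],
    [2,1,10],
    [0,0,20],
    [0,0,20],
    [0,0,20],
    [0,0,20],
    [0,0,20],
    [0,0,20],
    [0,0,15],
    [0,0,10],
    [0,0,3],
    [0,0,0],
  ],
  gripper=[0,0,0,0,0,0,0,0,0,0,0,0],
)

```text
time_s: 3.37
tool_pos: [0.3944, 0.1994, 0.0494]
tcp_rot: [-179.8, 0.0, 109.3]
force: [0.1, -0.2, 0.1]
grip_width: 1.002
```

Request:
play_rows(
  angular=[
    [0,0,0],
    [0,0,0],
    [0,0,0],
    [0,0,0],
    [0,0,0],
    [0,0,0],
    [0,0,0],
    [0,0,0],
    [0,0,0],
    [0,0,0],
  ],
  slide=[
    [0,0,0],
    [0,0,0],
    [0,0,0],
    [0,0,0],
    [0,0,0],
    [0,0,0],
    [0,0,0],
    [0,0,0],
    [0,0,0],
    [0,0,0],
  ],
  gripper=[100,150,180,200,255,255,255,255,255,255],
)

```text
time_s: 4.2
tool_pos: [0.396, 0.1983, 0.0513]
tcp_rot: [180.0, 0.0, 109.1]
force: [-1.1, -2.2, 5.7]
grip_width: 0.121
```

Request:
play_rows(
  angular=[
    [0,0,5],
    [0,0,5],
    [0,0,5],
    [0,0,5],
    [0,0,5],
    [0,0,5],
    [0,0,5],
    [0,0,5],
    [0,0,5],
    [0,0,5],
    [0,0,5],
    [0,0,3],
    [0,0,0],
    [0,0,0],
  ],
  slide=[
    [0,0,0],
    [0,0,0],
    [0,0,0],
    [0,0,0],
    [0,0,0],
    [0,0,0],
    [0,0,0],
    [0,0,0],
    [0,0,0],
    [0,0,0],
    [0,0,0],
    [0,0,0],
    [0,0,0],
    [0,0,0],
  ],
  gripper=[255,255,255,255,255,255,255,255,255,255,255,255,255,255],
)

```text
time_s: 5.37
tool_pos: [0.3962, 0.1988, 0.0512]
tcp_rot: [180.0, -0.1, 51.2]
force: [-0.4, -0.8, 5.2]
grip_width: 0.116
```

```bash
python3 - <<'E'
from bench import arm
s=arm.read_state()
for k in("time_s","tool_pos","tcp_rot","force","moment"):print(k,s[k])
E
```

```text
time_s 5.3667
tool_pos [0.3961563  0.19875322 0.05123513]
tcp_rot [ 1.79973752e+02 -5.19138116e-02  5.11842873e+01]
force [-0.40170364 -0.75730654  5.21418316]
moment [-0.25765848  0.15662161  0.05714573]
```

Request:
play_rows(
  angular=[
    [0,0,1.5],
    [0,0,1.5],
    [0,0,0],
    [0,0,0],
  ],
  slide=[
    [0,0,0],
    [0,0,0],
    [0,0,0],
    [0,0,0],
  ],
  gripper=[255,255,255,255],
)

```text
time_s: 5.7
tool_pos: [0.3962, 0.1988, 0.0512]
tcp_rot: [180.0, -0.1, 48.2]
force: [-0.6, -2.0, 5.9]
grip_width: 0.113
```

```bash
python3 - <<'E'
from bench import arm
s=arm.read_state()
for k in("tcp_rot","force","moment"):print(k,s[k])
E
```

```text
tcp_rot [ 1.79977455e+02 -5.94000723e-02  4.81792855e+01]
force [-0.5504999  -2.0223498   5.85082345]
moment [-0.24142695  0.06737393  0.16941534]
```

Request:
play_rows(
  angular=[
    [0,0,1.5],
    [0,0,1.5],
    [0,0,0],
    [0,0,0],
  ],
  slide=[
    [0,0,0],
    [0,0,0],
    [0,0,0],
    [0,0,0],
  ],
  gripper=[255,255,255,255],
)

```text
time_s: 6.03
tool_pos: [0.3962, 0.1988, 0.0512]
tcp_rot: [179.9, -0.0, 45.4]
force: [-0.7, -2.2, 6.0]
grip_width: 0.121
```

```bash
python3 - <<'E'
from bench import arm
s=arm.read_state()
for k in("tcp_rot","force","moment"):print(k,s[k])
E
```

```text
tcp_rot [ 1.79937740e+02 -4.17314714e-02  4.53987605e+01]
force [-0.66865626 -2.15720234  5.96984321]
moment [-0.37364312  0.07719934  0.88908504]
```

Request:
play_rows(
  angular=[
    [0,0,0],
    [0,0,0],
    [0,0,0],
    [0,0,0],
    [0,0,0],
    [0,0,0],
    [0,0,0],
    [0,0,0],
    [0,0,0],
  ],
  slide=[
    [0,0,0],
    [0,0,0],
    [0,0,0],
    [0,0,0],
    [0,0,0],
    [0,0,0],
    [0,0,0],
    [0,0,0],
    [0,0,0],
  ],
  gripper=[0,0,0,0,0,0,0,0,0],
)

```text
time_s: 6.78
tool_pos: [0.3956, 0.1987, 0.0507]
tcp_rot: [-180.0, -0.0, 45.2]
force: [0.7, 0.4, -0.6]
grip_width: 0.999
```

Request:
play_rows(
  angular=[
    [0,0,0],
    [0,0,0],
    [0,0,0],
    [0,0,0],
    [0,0,0],
    [0,0,0],
    [0,0,0],
    [0,0,0],
    [0,0,0],
    [0,0,0],
    [0,0,0],
    [0,0,0],
  ],
  slide=[
    [0,0,-5],
    [0,0,-15],
    [0,0,-25],
    [0,0,-25],
    [0,0,-25],
    [0,0,-25],
    [0,0,-25],
    [0,0,-25],
    [0,0,-25],
    [0,0,-20],
    [0,0,-10],
    [0,0,0],
  ],
  gripper=[0,0,0,0,0,0,0,0,0,0,0,0],
)

```text
time_s: 7.78
tool_pos: [0.3968, 0.1992, 0.2779]
tcp_rot: [180.0, -0.3, 45.2]
force: [0.6, 0.1, -0.2]
grip_width: 1.0
```

```bash
python3 - <<'E'
from bench import arm
import cv2
for n,b in (("top",(150,180,280,280)),("side",(120,90,250,210))):
    im=arm.read_camera(n)[:,:,::-1]; x0,y0,x1,y1=b
    cv2.imwrite(f"pics/{n}2f.png",im)
    cv2.imwrite(f"pics/{n}2.png",cv2.resize(im[y0:y1,x0:x1],None,fx=4,fy=4,interpolation=cv2.INTER_CUBIC))
s=arm.read_state()
for k in("time_s","tool_pos","tcp_rot","force","qpos"):print(k,s[k])
E
```

```text
time_s 7.8833
tool_pos [0.39518241 0.19835678 0.27501255]
tcp_rot [-1.79980166e+02  5.20584446e-02  4.51547232e+01]
force [0.3136454  0.29227214 0.08403737]
qpos [-53.49960195   0.42707501  21.75799341 113.3936043   -0.1808222
  66.26509017  13.48549588]
```

View pics/top2.png

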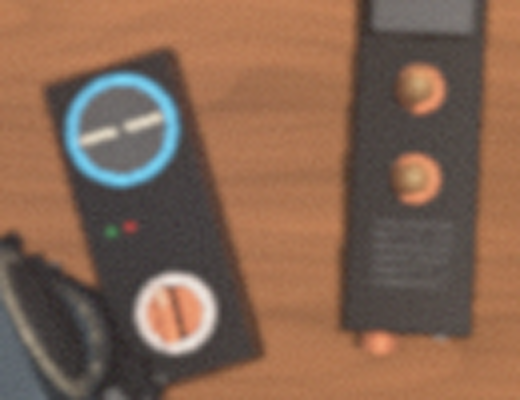

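View pics/side2.png

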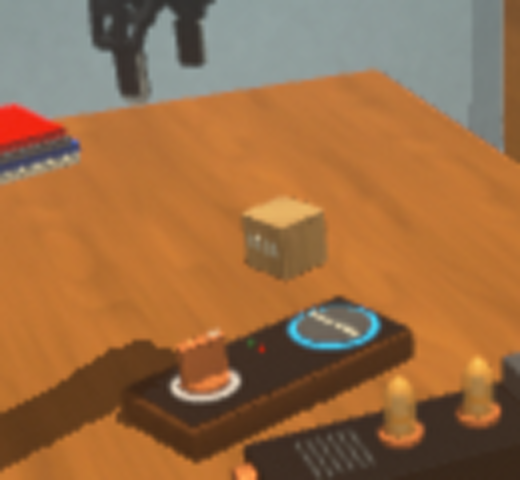

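The knob is back at rest: the bar looks the same as in the first picture, and the ring is at (194,258). The pinch position matches the camera estimate within 1 mm. Next I'll refine the ship pose with an overlay.

```bash
cat > ov.py <<'E'
from h import *
import cv2
th=np.linspace(0,2*np.pi,40)
def circ(r,z): return np.c_[r*np.cos(th),r*np.sin(th),0*th+z]
def rect(a,b,z): return np.array([(a,b,z),(-a,b,z),(-a,-b,z),(a,-b,z),(a,b,z)])
MODEL=[(circ(26,0),(255,0,0)),(circ(26,12),(255,0,255)),(rect(12,15,112),(0,255,0)),(np.array([(0,0,112),(0,0,140)]),(0,255,255)),
 (np.array([(0,15,70),(0,47,18),(0,15,18)]),(0,0,255)),(np.array([(0,-15,70),(0,-47,18),(0,-15,18)]),(0,0,255)),(np.array([(0,0,44),(33,0,16),(0,0,16)]),(255,255,0))]
def ov(im,n,p,box,f,out,z0=0,model=MODEL):
    x0,y0,x1,y1=box
    c=cv2.resize(im[y0:y1,x0:x1],None,fx=f,fy=f,interpolation=cv2.INTER_CUBIC); d=c.copy()
    for L,col in model:
        L=np.array(L,float).copy(); L[:,2]+=z0*1000
        q=(proj(n,place(p,L/1e3))-[x0,y0]+.5)*f-.5
        cv2.polylines(d,[np.round(q).astype(np.int32)],False,col,1,cv2.LINE_AA)
    cv2.imwrite(out,np.hstack([c,d]))
E
python3 - <<'E'
from ov import *
p=(0.5045,-0.2095,np.radians(-19.3))
t=cv2.imread("pics/top2f.png"); s=cv2.imread("pics/side2f.png")
ov(t,"top",p,(303,205,347,245),9,"pics/ovt.png"); ov(s,"side",p,(230,200,280,268),8,"pics/ovs.png")
E
```

```text
(no output)
```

View pics/ovt.png

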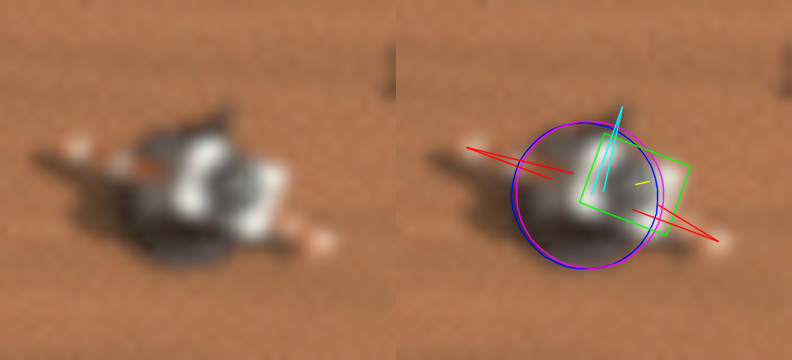

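View pics/ovs.png

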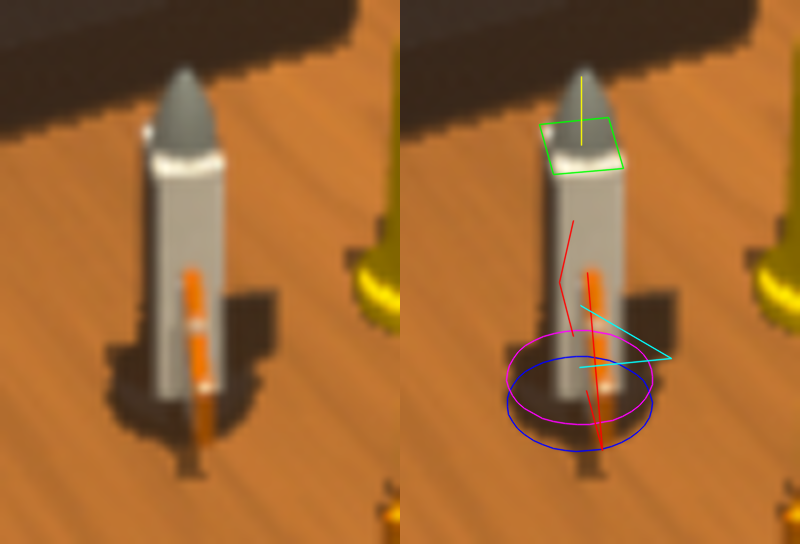

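Request:
play_rows(
  angular=[
    [0,0,4],
    [0,0,6.5],
    [0,0,6.5],
    [0,0,6.5],
    [0,0,6.5],
    [0,0,6.5],
    [0,0,6.5],
    [0,0,6.5],
    [0,0,6.5],
    [0,0,6],
    [0,0,2.5],
    [0,0,0],
  ],
  slide=[
    [0,0,0],
    [0,0,0],
    [0,0,0],
    [0,0,0],
    [0,0,0],
    [0,0,0],
    [0,0,0],
    [0,0,0],
    [0,0,0],
    [0,0,0],
    [0,0,0],
    [0,0,0],
  ],
  gripper=[80,80,80,80,80,80,80,80,80,80,80,80],
)

```text
time_s: 8.88
tool_pos: [0.3947, 0.198, 0.2738]
tcp_rot: [179.8, 0.1, -19.4]
force: [-0.2, 0.5, 0.2]
grip_width: 0.687
```

Request:
play_rows(
  angular=[
    [0,0,0],
    [0,0,0],
    [0,0,0],
    [0,0,0],
    [0,0,0],
    [0,0,0],
    [0,0,0],
    [0,0,0],
    [0,0,0],
    [0,0,0],
    [0,0,0],
    [0,0,0],
    [0,0,0],
    [0,0,0],
    [0,0,0],
    [0,0,0],
    [0,0,0],
    [0,0,0],
    [0,0,0],
    [0,0,0],
  ],
  slide=[
    [12,5,0],
    [24,10,0],
    [24,10,0],
    [24,10,0],
    [24,10,0],
    [24,10,0],
    [24,10,0],
    [24,10,0],
    [16,15,0],
    [10,22,0],
    [4,26,0],
    [4,28,0],
    [4,28,0],
    [4,28,0],
    [4,28,0],
    [4,28,0],
    [4,26,0],
    [4,20,0],
    [2,15,0],
    [0,7,0],
  ],
  gripper=[80,80,80,80,80,80,80,80,80,80,80,80,80,80,80,80,80,80,80,80],
)

```text
time_s: 10.55
tool_pos: [0.506, -0.2098, 0.2745]
tcp_rot: [179.9, 0.1, -19.5]
force: [-0.4, -0.3, -0.8]
grip_width: 0.688
```

Request:
play_rows(
  angular=[
    [0,0,0],
    [0,0,0],
    [0,0,0],
  ],
  slide=[
    [0,0,0],
    [0,0,0],
    [0,0,0],
  ],
  gripper=[80,80,80],
)

```text
time_s: 10.8
tool_pos: [0.5078, -0.2057, 0.2751]
tcp_rot: [-180.0, 0.1, -19.2]
force: [0.4, 0.1, -0.0]
grip_width: 0.687
```

```bash
python3 - <<'E'
from bench import arm
import cv2
for n,b in (("side",(200,130,330,280)),("top",(280,170,400,290))):
    im=arm.read_camera(n)[:,:,::-1]; x0,y0,x1,y1=b
    cv2.imwrite(f"pics/{n}3.png",cv2.resize(im[y0:y1,x0:x1],None,fx=4,fy=4,interpolation=cv2.INTER_CUBIC))
s=arm.read_state()
for k in("time_s","tool_pos","tcp_rot","force","qpos","grip_width"):print(k,s[k])
E
```

```text
time_s 10.9
tool_pos [ 0.50794191 -0.20578669  0.27534973]
tcp_rot [-1.79972102e+02  3.71975082e-02 -1.91913729e+01]
force [ 0.35940971 -0.64403846 -0.03116761]
qpos [-15.78473872  13.48751221  40.76463451 101.99507467  -9.47865084
  68.023465     8.57912778]
grip_width 0.6844152712017886
```

View pics/side3.png

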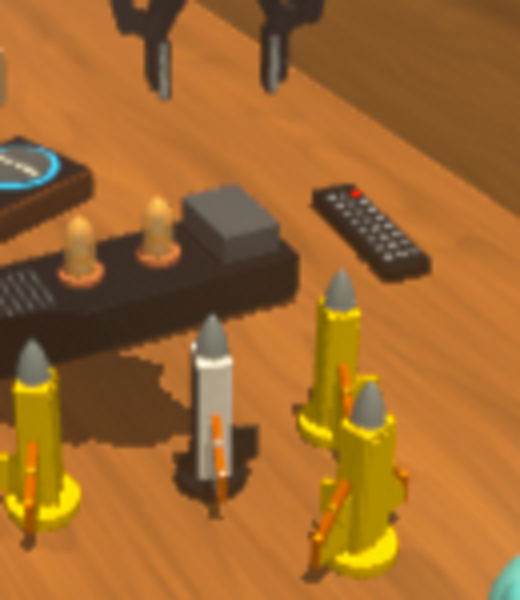

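View pics/top3.png

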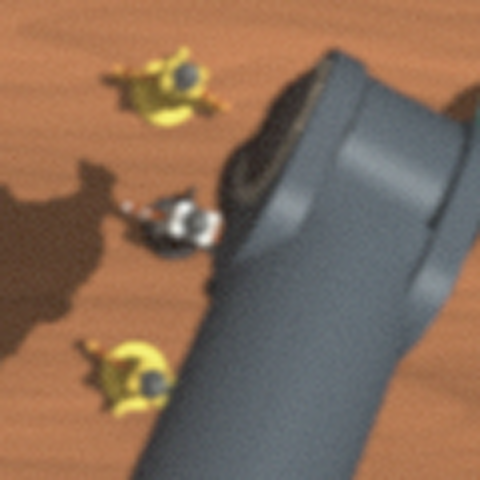

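Request:
play_rows(
  angular=[
    [0,0,0],
    [0,0,0],
    [0,0,0],
    [0,0,0],
    [0,0,0],
    [0,0,0],
    [0,0,0],
    [0,0,0],
    [0,0,0],
    [0,0,0],
    [0,0,0],
    [0,0,0],
    [0,0,0],
    [0,0,0],
    [0,0,0],
    [0,0,0],
  ],
  slide=[
    [-0.5,2,0],
    [-0.5,2,10],
    [0,0,20],
    [0,0,20],
    [0,0,20],
    [0,0,20],
    [0,0,20],
    [0,0,15],
    [0,0,15],
    [0,0,15],
    [0,0,15],
    [0,0,12],
    [0,0,10],
    [0,0,5],
    [0,0,2],
    [0,0,0],
  ],
  gripper=[80,80,80,80,80,80,80,80,80,80,80,80,80,80,80,80],
)

```text
time_s: 12.23
tool_pos: [0.5052, -0.2108, 0.0765]
tcp_rot: [180.0, 0.0, -19.3]
force: [0.4, 0.2, 0.9]
grip_width: 0.684
```

```bash
python3 - <<'E'
from bench import arm
import cv2
for n,b in (("side",(200,130,330,280)),):
    im=arm.read_camera(n)[:,:,::-1]; x0,y0,x1,y1=b
    cv2.imwrite(f"pics/{n}4.png",cv2.resize(im[y0:y1,x0:x1],None,fx=4,fy=4,interpolation=cv2.INTER_CUBIC))
s=arm.read_state()
for k in("time_s","tool_pos","tcp_rot","force","qpos","grip_width"):print(k,s[k])
E
```

```text
time_s 12.2833
tool_pos [ 0.50549678 -0.21094717  0.07691502]
tcp_rot [-1.79999307e+02 -3.04324878e-02 -1.93469913e+01]
force [-0.05651715  0.43172203 -0.04024365]
qpos [ -8.23973236  27.10022469  34.5779563  114.1016228  -21.42309028
  45.06899355  19.42726604]
grip_width 0.6873659001181808
```

View pics/side4.png

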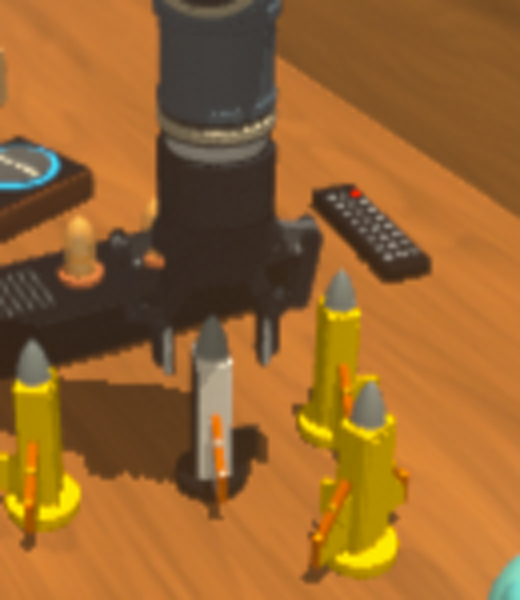

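```bash
python3 - <<'E'
from h import *
c,s=np.cos(np.radians(-19.3)),np.sin(np.radians(-19.3))
for d in(-.034,0,.034): print((proj("side",[.5055+c*d,-.211+s*d,.083])[0]-[200,130])*4)
print((proj("side",[.506,-.209,.14])[0]-[200,130])*4)
E
```

```text
[161.63725042 391.09392969]
[210.7285681  386.38860567]
[259.31749276 381.73143521]
[210.42523693 315.48869366]
```

Request:
play_rows(
  angular=[
    [0,0,0],
    [0,0,0],
    [0,0,0],
  ],
  slide=[
    [0,-1,2],
    [0,-1,1.5],
    [0,0,0],
  ],
  gripper=[80,80,80],
)

```text
time_s: 12.53
tool_pos: [0.5062, -0.2085, 0.0733]
tcp_rot: [-180.0, -0.0, -19.3]
force: [0.0, -0.6, 0.5]
grip_width: 0.685
```

```bash
python3 - <<'E'
from ov import *
s=arm.read_camera("side")[:,:,::-1].copy(); cv2.imwrite("pics/s5f.png",s)
p=(0.506,-0.2085,np.radians(-19.3))
m=MODEL+[(np.array([(a*29.5,11,z),(a*29.5,-11,z)]),(0,255,0)) for a in(-1,1) for z in (74+6,74+12)]
ov(s,"side",p,(225,190,285,268),6,"pics/ovs5.png",model=m)
E
```

```text
(no output)
```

View pics/ovs5.png

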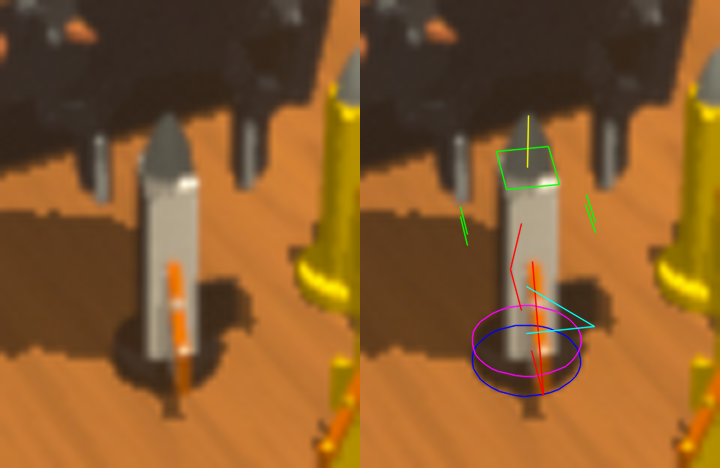

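```bash
python3 - <<'E'
from h import *
def tips(x,y,yaw,h,z):
    c,s=np.cos(np.radians(yaw)),np.sin(np.radians(yaw))
    return [proj("side",[x+c*d,y+s*d,z])[0] for d in(-h,h)]
print("pic1 obs (155.7,127.5),(172.5,135)",tips(.3943,.193,108.4,.0425,.222))
print("pic3 obs (241,154),(268,152)",tips(.5079,-.2058,-19.2,.029,.283))
print("pic5 obs (241,223),(266,221)",tips(.5062,-.2085,-19.3,.029,.0815))
E
```

```text
pic1 obs (155.7,127.5),(172.5,135) [array([171.68894253, 140.75265425]), array([156.51665234, 134.01752825])]
pic3 obs (241,154),(268,152) [array([241.3603007 , 160.57293523]), array([264.48238991, 158.9893735 ])]
pic5 obs (241,223),(266,221) [array([242.03475365, 227.48722125]), array([262.80196784, 225.49785331])]
```

Request:
play_rows(
  angular=[
    [0,0,0],
    [0,0,0],
    [0,0,0],
    [0,0,0],
  ],
  slide=[
    [0,0,0],
    [0,0,0],
    [0,0,0],
    [0,0,0],
  ],
  gripper=[130,130,130,130],
)

```text
time_s: 12.92
tool_pos: [0.5059, -0.2089, 0.0732]
tcp_rot: [-180.0, -0.0, -19.3]
force: [0.3, -0.4, 0.8]
grip_width: 0.492
```

```bash
python3 - <<'E'
from ov import *
s=arm.read_camera("side")[:,:,::-1].copy(); cv2.imwrite("pics/s6f.png",s)
p=(0.506,-0.2085,np.radians(-19.3))
m=MODEL[2:3]+[(np.array([(a*21,11,z),(a*21,-11,z)]),(0,255,0)) for a in(-1,1) for z in (74,74+6)]
ov(s,"side",p,(225,150,285,255),5,"pics/ovs6.png",model=m)
print(arm.read_state()["grip_width"])
E
```

```text
0.4853099173651404
```

View pics/ovs6.png

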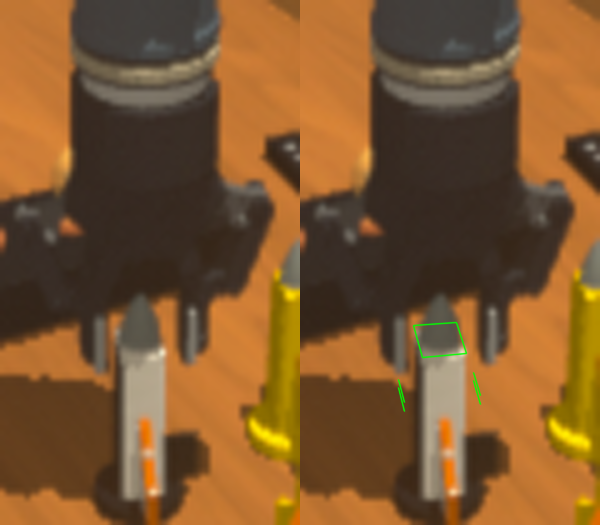

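Request:
play_rows(
  angular=[
    [0,0,0],
    [0,0,0],
    [0,0,0],
    [0,0,0],
    [0,0,0],
    [0,0,0],
    [0,0,0],
    [0,0,0],
  ],
  slide=[
    [0,0,0],
    [0,0,0],
    [0,0,0],
    [0,0,0],
    [0,0,0],
    [0,0,0],
    [0,0,0],
    [0,0,0],
  ],
  gripper=[145,155,165,175,185,195,255,255],
)

```text
time_s: 13.63
tool_pos: [0.5055, -0.2088, 0.0733]
tcp_rot: [-180.0, 0.0, -19.4]
force: [-2.7, 1.9, 5.0]
grip_width: 0.261
```

```bash
python3 - <<'E'
from ov import *
s=arm.read_camera("side")[:,:,::-1].copy(); cv2.imwrite("pics/s7f.png",s)
p=(0.506,-0.2085,np.radians(-19.3))
ov(s,"side",p,(225,170,285,268),6,"pics/ovs7.png")
st=arm.read_state()
for k in("time_s","tool_pos","tcp_rot","force","moment","grip_width"):print(k,st[k])
E
```

```text
time_s 13.6833
tool_pos [ 0.50555427 -0.20877135  0.07331744]
tcp_rot [-1.79979928e+02  4.34490197e-02 -1.93504859e+01]
force [-2.65771038  0.73991969  4.44985822]
moment [ 0.2096651   0.6379477  -0.03582091]
grip_width 0.26450102583348095
```

View pics/ovs7.png

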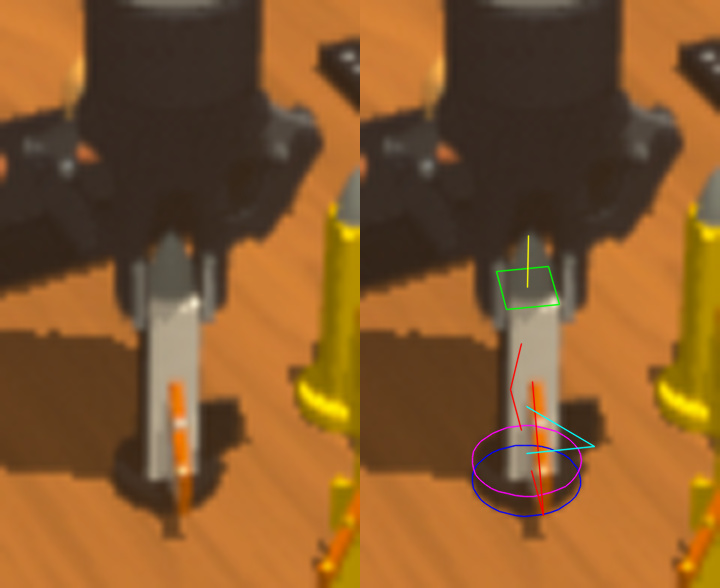

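Request:
play_rows(
  angular=[
    [0,0,0],
    [0,0,0],
    [0,0,0],
    [0,0,0],
    [0,0,0],
    [0,0,0],
  ],
  slide=[
    [0,0,-2],
    [0,0,-6],
    [0,0,-10],
    [0,0,-10],
    [0,0,-5],
    [0,0,0],
  ],
  gripper=[255,255,255,255,255,255],
)

```text
time_s: 14.18
tool_pos: [0.5072, -0.2094, 0.108]
tcp_rot: [-180.0, -0.2, -19.3]
force: [0.1, -0.7, -1.0]
grip_width: 0.267
```

```bash
python3 - <<'E'
from ov import *
s=arm.read_camera("side")[:,:,::-1].copy()
st=arm.read_state()
for k in("time_s","tool_pos","tcp_rot","force","moment","grip_width"):print(k,st[k])
p=(*st["tool_pos"][:2],np.radians(st["tcp_rot"][2]))
ov(s,"side",p,(225,160,285,258),6,"pics/ovs8.png",z0=st["tool_pos"][2]-.0733)
E
```

```text
time_s 14.2333
tool_pos [ 0.50663259 -0.20903365  0.10719178]
tcp_rot [-1.79975305e+02 -1.26144139e-01 -1.93330647e+01]
force [ 0.25668129  0.9844504  -1.45531623]
moment [-0.01819658  0.06230978  0.03135773]
grip_width 0.2670292002738752
```

View pics/ovs8.png

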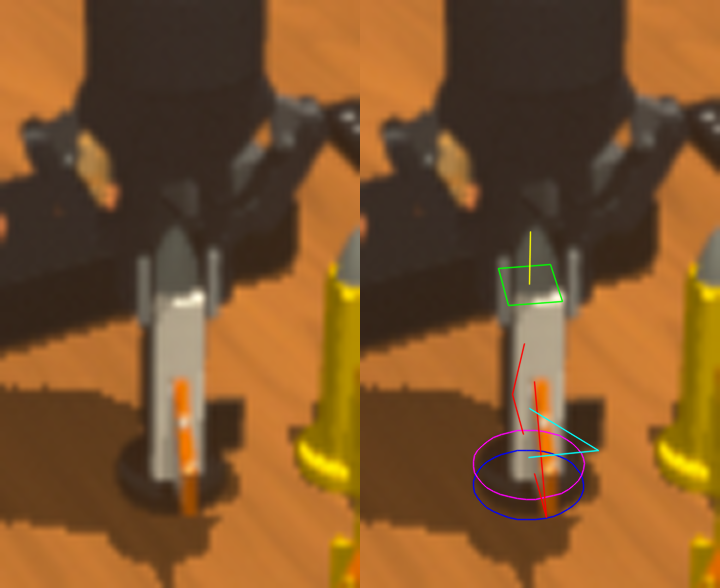

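Request:
play_rows(
  angular=[
    [0,0,0],
    [0,0,0],
    [0,0,0],
    [0,0,0],
    [0,0,0],
    [0,0,0],
    [0,0,0],
    [0,0,0],
    [0,0,0],
    [0,0,0],
    [0,0,0],
    [0,0,0],
  ],
  slide=[
    [0,0,-4],
    [0,0,-8],
    [0,0,-14],
    [0,0,-16],
    [0,0,-18],
    [0,0,-18],
    [0,0,-18],
    [0,0,-16],
    [0,0,-14],
    [0,0,-8],
    [0,0,-4],
    [0,0,0],
  ],
  gripper=[255,255,255,255,255,255,255,255,255,255,255,255],
)

```text
time_s: 15.23
tool_pos: [0.5061, -0.209, 0.2448]
tcp_rot: [-180.0, -0.1, -19.3]
force: [-0.1, -0.2, -2.3]
grip_width: 0.26
```

Request:
play_rows(
  angular=[
    [0,0,-1.5],
    [0,0,-3],
    [0,0,-4],
    [0,0,-4],
    [0,0,-4],
    [0,0,-4],
    [0,0,-4],
    [0,0,-4],
    [0,0,-4],
    [0,0,-3.3],
    [0,0,-2],
    [0,0,-0.5],
    [0,0,0],
  ],
  slide=[
    [0,0,0],
    [0,0,0],
    [0,0,0],
    [0,0,0],
    [0,0,0],
    [0,0,0],
    [0,0,0],
    [0,0,0],
    [0,0,0],
    [0,0,0],
    [0,0,0],
    [0,0,0],
    [0,0,0],
  ],
  gripper=[255,255,255,255,255,255,255,255,255,255,255,255,255],
)

```text
time_s: 16.32
tool_pos: [0.5054, -0.2087, 0.2432]
tcp_rot: [-179.9, 0.1, 19.0]
force: [0.6, -0.3, -1.6]
grip_width: 0.264
```

```bash
python3 - <<'E'
from bench import arm
st=arm.read_state()
for k in("time_s","tool_pos","tcp_rot","force","moment","grip_width","qpos"):print(k,st[k])
E
```

```text
time_s 16.3167
tool_pos [ 0.50538871 -0.20872246  0.24322915]
tcp_rot [-1.79942582e+02  9.18416344e-02  1.89573452e+01]
force [ 0.56486421 -0.2714892  -1.63472963]
moment [-0.02391625  0.02798681 -0.00019114]
grip_width 0.264445755295482
qpos [ -9.60744826  14.26383762  33.70248095 104.38523792  -8.72450788
  64.04380823  46.0864774 ]
```

Request:
play_rows(
  angular=[
    [0,0,0],
    [0,0,0],
    [0,0,0],
    [0,0,0],
    [0,0,0],
    [0,0,0],
    [0,0,0],
    [0,0,0],
    [0,0,0],
    [0,0,0],
    [0,0,0],
    [0,0,0],
    [0,0,0],
    [0,0,0],
    [0,0,0],
    [0,0,0],
    [0,0,0],
    [0,0,0],
    [0,0,0],
    [0,0,0],
  ],
  slide=[
    [3,-7,0],
    [6,-14,0],
    [8,-19,0],
    [8,-19,0],
    [8,-19,0],
    [8,-19,0],
    [8,-19,0],
    [8,-19,0],
    [8,-19,0],
    [8,-19,0],
    [8,-19,0],
    [8,-19,0],
    [8,-19,0],
    [8,-19,0],
    [8,-19,0],
    [8,-19,0],
    [8,-19,0],
    [8,-19,0],
    [8,-19,0],
    [8,-19,0],
  ],
  gripper=[255,255,255,255,255,255,255,255,255,255,255,255,255,255,255,255,255,255,255,255],
)

```text
time_s: 17.98
tool_pos: [0.5321, 0.1858, 0.2439]
tcp_rot: [-180.0, 0.0, 19.0]
force: [0.1, -0.1, -2.1]
grip_width: 0.268
```

Request:
play_rows(
  angular=[
    [0,0,0],
    [0,0,0],
    [0,0,0],
    [0,0,0],
    [0,0,0],
    [0,0,0],
    [0,0,0],
    [0,0,0],
  ],
  slide=[
    [8,-19,0],
    [8,-18,0],
    [6,-12,0],
    [3,-6,0],
    [1,-2,0],
    [0,0,0],
    [0,0,0],
    [0,0,0],
  ],
  gripper=[255,255,255,255,255,255,255,255],
)

```text
time_s: 18.65
tool_pos: [0.539, 0.2449, 0.2443]
tcp_rot: [180.0, 0.0, 18.8]
force: [0.1, -1.2, -1.4]
grip_width: 0.263
```

```bash
python3 - <<'E'
from ov import *
st=arm.read_state()
for k in("time_s","tool_pos","tcp_rot","force","moment","grip_width","qpos"):print(k,st[k])
s=arm.read_camera("side")[:,:,::-1].copy();t=arm.read_camera("top")[:,:,::-1].copy()
p=(*st["tool_pos"][:2],np.radians(st["tcp_rot"][2]))
ov(s,"side",p,(170,100,240,195),5,"pics/ovs9.png",z0=st["tool_pos"][2]-.0733)
ov(t,"top",p,(140,170,220,290),5,"pics/ovt9.png",z0=st["tool_pos"][2]-.0733)
E
```

```text
time_s 18.65
tool_pos [0.53897006 0.24494782 0.24432318]
tcp_rot [1.79976871e+02 4.40559435e-03 1.88303634e+01]
force [ 0.0600005  -1.24395558 -1.43135233]
moment [-0.02847899 -0.00235358 -0.02362466]
grip_width 0.2625428830732954
qpos [-43.90808723  17.71140728  19.72010443  98.00128171  -6.45711384
  65.41151872  -3.52791655]
```

View pics/ovs9.png

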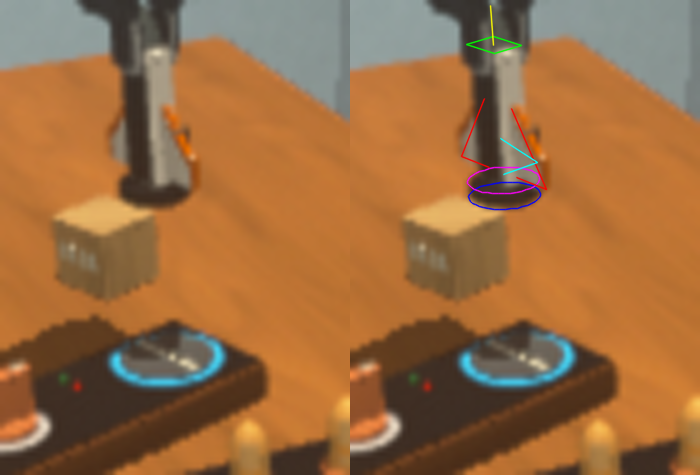

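View pics/ovt9.png

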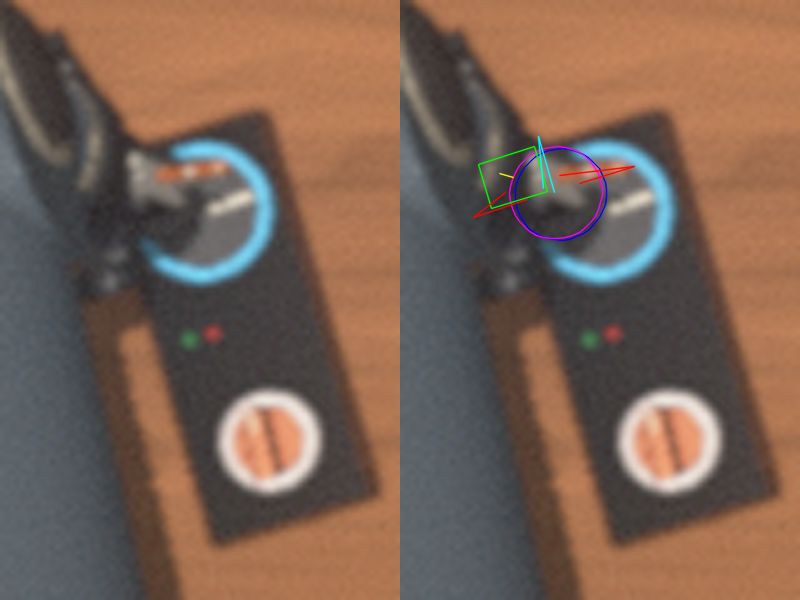

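Request:
play_rows(
  angular=[
    [0,0,0],
    [0,0,0],
    [0,0,0],
    [0,0,0],
    [0,0,0],
    [0,0,0],
    [0,0,0],
    [0,0,0],
    [0,0,0],
    [0,0,0],
    [0,0,0],
    [0,0,0],
    [0,0,0],
    [0,0,0],
    [0,0,0],
  ],
  slide=[
    [0,-1,2],
    [0,-1,4],
    [0,0,8],
    [0,0,10],
    [0,0,12],
    [0,0,12],
    [0,0,12],
    [0,0,10],
    [0,0,8],
    [0,0,6],
    [0,0,4],
    [0,0,2],
    [0,0,0],
    [0,0,0],
    [0,0,0],
  ],
  gripper=[255,255,255,255,255,255,255,255,255,255,255,255,255,255,255],
)

```text
time_s: 20.0
tool_pos: [0.5385, 0.2486, 0.1548]
tcp_rot: [-180.0, -0.1, 19.0]
force: [0.1, 1.4, -1.3]
grip_width: 0.265
```

```bash
python3 - <<'E'
from bench import arm
st=arm.read_state()
for k in("time_s","tool_pos","tcp_rot","force","moment"):print(k,st[k])
E
```

```text
time_s 20.0
tool_pos [0.53850163 0.24860057 0.15480907]
tcp_rot [-1.79978895e+02 -7.08159891e-02  1.89564340e+01]
force [ 0.13454944  1.40752292 -1.31795714]
moment [-0.00918424 -0.02297258 -0.00836283]
```

Request:
play_rows(
  angular=[
    [0,0,0],
    [0,0,0],
    [0,0,0],
    [0,0,0],
    [0,0,0],
    [0,0,0],
    [0,0,0],
    [0,0,0],
    [0,0,0],
  ],
  slide=[
    [-0.5,0.5,3],
    [-0.5,0.5,6],
    [0,0,6],
    [0,0,5],
    [0,0,3],
    [0,0,2],
    [0,0,1],
    [0,0,0],
    [0,0,0],
  ],
  gripper=[255,255,255,255,255,255,255,255,255],
)

```text
time_s: 20.75
tool_pos: [0.5376, 0.2472, 0.1283]
tcp_rot: [-180.0, -0.0, 19.0]
force: [-1.5, -0.4, -2.1]
grip_width: 0.261
```

```bash
python3 - <<'E'
from ov import *
np.set_printoptions(precision=4,suppress=True)
st=arm.read_state()
for k in("time_s","tool_pos","tcp_rot","force","moment"):print(k,st[k])
s=arm.read_camera("side")[:,:,::-1].copy();t=arm.read_camera("top")[:,:,::-1].copy()
cv2.imwrite("pics/s10f.png",s);cv2.imwrite("pics/t10f.png",t)
p=(*st["tool_pos"][:2],np.radians(st["tcp_rot"][2]))
z0=st["tool_pos"][2]-.0733
m=MODEL+[(circ(36,40-z0*1e3),(255,255,255))]
ov(s,"side",p,(170,130,240,195),5,"pics/ovs10.png",z0=z0,model=m)
ov(t,"top",p,(155,180,215,235),6,"pics/ovt10.png",z0=z0,model=m)
print(arm.read_state()["tool_pos"])
E
```

```text
time_s 20.75
tool_pos [0.5376 0.2472 0.1283]
tcp_rot [-179.9915   -0.0184   18.9555]
force [-1.5159 -0.3962 -2.0517]
moment [0.0011 0.0084 0.0153]
[0.5377 0.2472 0.1285]
```

View pics/ovs10.png

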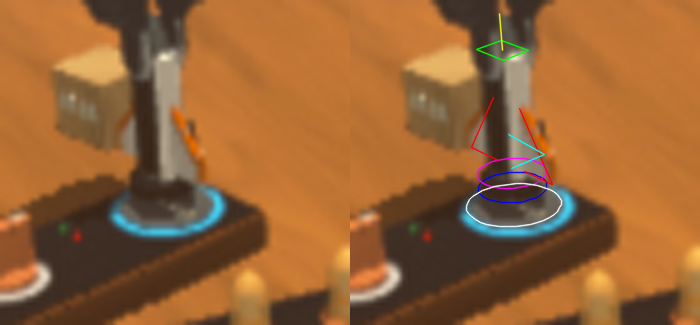

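View pics/ovt10.png

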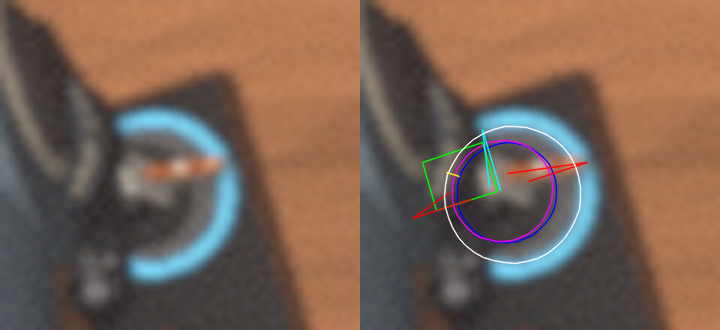

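```bash
python3 - <<'E'
import cv2
a=cv2.imread("pics/side0.png");b=cv2.imread("pics/s10f.png");c=cv2.imread("pics/top0.png");d=cv2.imread("pics/t10f.png")
for nm,x,y,(x0,y0,x1,y1) in [("lamp",a,b,(315,260,370,315)),("remote",a,b,(275,172,310,202)),("remote top",c,d,(225,120,285,150)),("clock top",c,d,(88,180,125,218)),("lamp top",c,d,(395,182,437,222)),("knob top",c,d,(182,246,206,270))]:
    print(nm,cv2.absdiff(x[y0:y1,x0:x1],y[y0:y1,x0:x1]).mean())
cv2.imwrite("pics/both.png",cv2.resize(d,None,fx=1.5,fy=1.5))
E
```

```text
lamp 4.025895316804408
remote 3.108253968253968
remote top 4.13462962962963
clock top 9.718112849691797
lamp top 4.555952380952381
knob top 4.341435185185185
```

View pics/both.png

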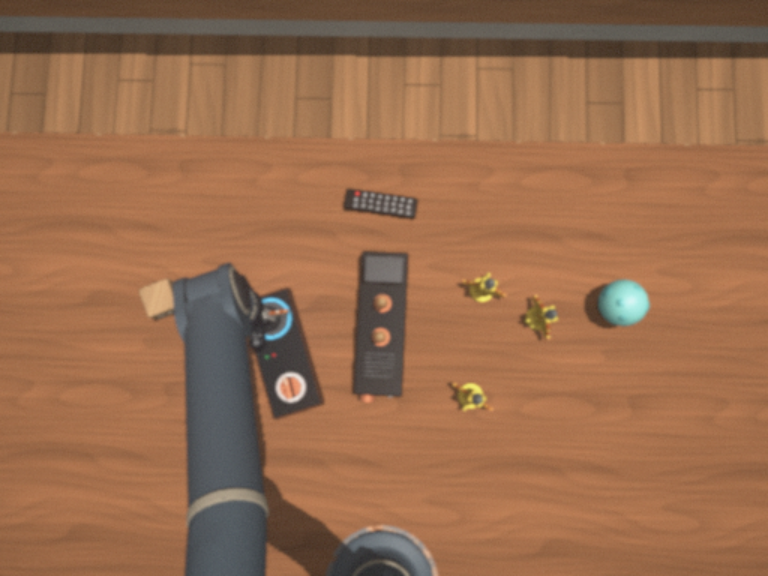

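```bash
python3 -c "
from bench import arm
print(arm.sign_off())"
```

```text
the job is handed in; nothing more can be done
None
```

The job is done and handed in at about 21 s: the knob was turned and let go, and the gripper is still holding the spaceplane over the pad.

**Knob:** I turned it about 63° clockwise, until the twisting moment jumped from 0.06 to 0.89 N m, which showed it had reached its stop. After I let go, the pictures show it back at rest.

**Lift and carry:** I gripped the white spaceplane and lifted its foot to about 170 mm, well above the valves (106 mm). No unexpected force showed up on the way over the amplifier.

**Final pose:** These figures rest on the ship not having slipped in the grip.

| Check | Measured | Wanted |
|---|---|---|
| Tool position x, y (m) | 0.5377, 0.2472 | pad estimate 0.5378, 0.2472 |
| Yaw | 18.96° | about 19° |
| Tilt | under 0.05° | upright |
| Foot above pad, from the lift height | about 15 mm | 15 mm |

**Bystanders:** The lamp and remote look unchanged in the pictures. The arm partly hides the clock from above, but what shows of it there and in the side view is where it was.

**Checks that disagreed:**
- **Centring:** the top picture puts the wing about 0.7 pixel (2 mm) from where it should be. The side picture is about 1 pixel off for both ship and pad, so the two cancel out.
- **Grip height:** the fingertips looked 15–20 mm higher in the side view than the reported pose implies. The ship is probably held higher on its body than the suggested grip point, but the hold stayed firm.

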